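# Close the long saw guide against its stop

### The arm

A 7-joint arm with a two-finger parallel gripper is mounted at the origin on the work surface. World frame = base frame: x ahead of the robot, y to its left, z up, the work surface at z = 0. Lengths are in m, angles in rad, forces in N, time in s.
With the tool pointing down it reaches from about 0.4 to 0.85 m from the base axis. Payload 10.4 kg.
Tool frame: the origin (TCP) lies on the centre line of the jaws, within the pads' length; the fingertips stand 8 mm ahead of it and the grasp point (between the pads) lies 11 mm behind it (r.nose_length is the distance from the TCP to the fingertips, in m); z points along the fingers, y is the direction in which the jaws open and shut (so a half turn about z gives the same grasp; the last joint's range is limited). The gripper opens to 87 mm and grips with 3 to 60 N. Pads are 19 mm wide; open, the fingers measure 117 mm over their backs; the gripper's body (75 mm by 190 mm) begins 51 mm behind the grasp point.
Start: joints at [1.164, 0.332, -0.065, 1.46, 0.022, 1.35, -0.088], TCP at [0.234, -0.58, 0.231] pointing down, gripper open.
Joint ranges: [-2.6, 2.6], [-0.5, 2.12], [-1.47, 1.34], [0.16, 2.42], [-1.27, 4.41], [0.06, 2.06], [-2.6, 2.6]. Speed limits (rad/s): [2.22, 2.22, 2.79, 2.79, 3.14, 3.14, 3.14].

### API

Orientations are given as a unit quaternion [x, y, z, w].
In Python, from bench import r, imaging, job gives the robot as it stands. The module is installed in compiled form; this text tells all that it offers.
- The arm moves only by the tool servo_tool, never from a script. Its argument "deltas" is text: rows parted by semicolons, each of 7 numbers parted by spaces: the shift along the world's x, y, z in units of 40 mm (1.0 is 40 mm), then the turn, a rotation vector about the world's x, y, z in units of 8 degrees (1.0 is 8 degrees), then the closure, from 0 (fully open) to 1 (shut). In form: x y z rx ry rz hand; .... A call has 1 to 5 rows; each row shifts and turns the commanded pose from where the row before left it; what a row does not reach is not made up. A row lasts 1/8 s, in which the tool goes at most 62.5 mm and 10.7 degrees, less where a joint would pass 70% of its speed; a pose out of reach is approached as far as the arm can. A call is refused whole if a number of a shift passes 1 or a number of a turn 1, either way. A call with a gripper value outside its range is refused whole. The fingers move at their own pace and stop on an object; "newtons" is the grip in N (left out, the last holds). Time passes only in rows, so rows that do not move let the fingers close. It gives the time, the measured TCP pose, the force and the opening at its end, in the units of the state.
- r.read_state(): the state, without advancing time (a new reading comes with each control period).
- imaging.camera(name): name is "side" or "top"; returns a dict with "color" (480x640x3 uint8, red, green, blue), "z_map" (480x640 float32, m along the optical axis (not along the pixel's ray), 0 where there is no reading), "camera_matrix" (3x3 intrinsics, pixels), "R" (3x3) and "t" (3): a world point X has camera coordinates R X + t. Camera axes: x right, y down, z forward; pixel columns grow to the right and rows downward; lengths in m; the calibration is good to about 2 mm. A picture is of the moment at which its call begins.
- job.close_job(): hands the job in, once; it reports no verdict.
The state is a dict: "time": time; "joint_positions": joint angles; "joint_vel": joint speeds; "joint_torque": joint torques, N m; "ee_pos": TCP position; "eef_rot": TCP orientation; "ft_force": force on the tool from outside, world axes, zero at the start; "torque": the same for the moment, N m; "width": finger opening in m.
Only numpy, scipy, OpenCV 4.12 (cv2) and the standard library are available. Lean on these libraries where they do the work, as an engineer would, in place of code of your own. Each camera call takes 0.05 s, during which the arm holds its last target. There are 200 camera calls.

### The job

Two saw-guide boards are screwed to the garage bench, each with a flat wooden guide arm that turns on an upright steel pin through a hole near its end. Push the longer arm so that it swings round its pin until it lies against the dark stop strip on its own board, ready for a square cut. Keep it flat on the board and on its pin, and leave the shorter arm where it is.

Things in the scene. Friction and masses are not known exactly. Their poses are not given: they have to be found in the camera images.
- long_arm: The longer wooden guide arm, loose, about 0.1 kg: a flat bar 44 mm wide, 15 mm thick, lying on its board. Origin: centre of the 20 mm square hole near one end, on the underside (12 mm above the bench); the pin stands in this hole with about 2 mm play. +x runs along the arm to its free end at 200 mm; the pinned end is 24 mm to -x. z is up.
- long_tip (a point): Middle of the long arm's free end, 200 mm from the arm's origin along its x axis, at half its thickness.
- long_jig: The long arm's fixed plywood board, 12 mm thick, x -40 to 180, y -40 to 140 mm. Origin: axis of its steel pin (16 mm thick, top 52 mm up), at bench height. Dark stop strip along x, 50 to 160 mm, inner face at y = -24.5 mm, top 36 mm up. Against the stop the arm points along +x; it starts 45 to 75 degrees anticlockwise of that, so push its side that faces away from the stop.
- short_tip (a point): Middle of the free end of the shorter guide arm (130 mm from pin to free end, otherwise the same), which lies loose on the pin of the other, identical board. To be left alone.
Not all that is in view belongs to the job. What is shaped like the long_arm but pink is not meant.

How it is judged:
At the end, for the whole second after the job is handed in: The long arm lies at rest, flat on its board along the stop: heading within 10 degrees, its free end within 20 mm of the line it takes against the stop, its hole centre within 15 mm of the pin's axis. The short arm's end is within 20 mm of where it started (angle between the x axis of long_arm and the x axis of long_jig, either way round below 0.175 rad and y of long_tip in the frame of long_jig between -0.02 and 0.02 m and x of long_tip in the frame of long_jig above 0.15 m and horizontal distance between long_arm and long_jig below 0.015 m and height (world z) of long_arm below 0.018 m and angle between long_arm's own z axis and vertical below 0.1 rad and linear speed of long_arm below 0.02 m/s and distance of short_tip from where it was at the start of the episode below 0.02 m); the robot touches nothing.
It fails at once if the long arm was lifted off its board (height (world z) of long_arm above 0.03 m).
It fails at once if the short arm was disturbed (distance of short_tip from where it was at the start of the episode above 0.02 m).
It also fails if it takes over 32 s, if anything falls off the work surface, if the arm or the gripper's body presses on something with over 40 N, if the wrist force passes 120 N, or if a joint passes its speed limit or range.

## Working session

There is one attempt and no reset: what is moved stays moved. The work goes in short steps, Python scripts to look and compute and a tool call to move; the robot and the scene stay as the last step left them, time stands still between calls to the robot, and variables do not carry over. Pictures are saved under pics/ and viewed, about 8 in all and at most 12, crops included, and the job is handed in when it is done.

Besides the shell and the picture viewer there is one more tool, called after "Request:" by a JSON object that holds its "name" and its "arguments", one argument or row to a line. servo_tool: Moves the arm, as the interface text tells. Its arguments: {"type":"object","properties":{"deltas":{"type":"string"},"newtons":{"type":"number"}},"required":["deltas"]}

```bash
mkdir -p pics; cat > h.py <<'E'
import numpy as np, cv2
from bench import r, imaging, job
def grab(n):
    c=imaging.camera(n); K=c["camera_matrix"]; z=c["z_map"]
    v,u=np.mgrid[:480,:640]
    P=np.stack([(u-K[0,2])/K[0,0]*z,(v-K[1,2])/K[1,1]*z,z],-1)
    c["W"]=(P-c["t"])@c["R"]; return c
def save(img,n): cv2.imwrite("pics/"+n,cv2.cvtColor(img,cv2.COLOR_RGB2BGR))
E
python3 - <<'E'
from h import *
for n in("top","side"):
    c=grab(n); save(c["color"],n+"0.png"); np.savez(n+"0.npz",W=c["W"],z=c["z_map"],color=c["color"])
    print(n, -c["R"].T@c["t"])
s=r.read_state();print(s["time"],s["ee_pos"],s["eef_rot"],s["width"],r.nose_length)
E
```

```text
top [ 0.29334456 -0.00240122  1.16976036]
side [0.32958687 0.79217408 0.63118201]
0.1 [ 0.2339383  -0.57922318  0.22984023] [ 9.81636687e-01  1.90759095e-01 -1.27659124e-04 -6.05410967e-04] 0.08723143258229189 0.008
```

View pics/top0.png

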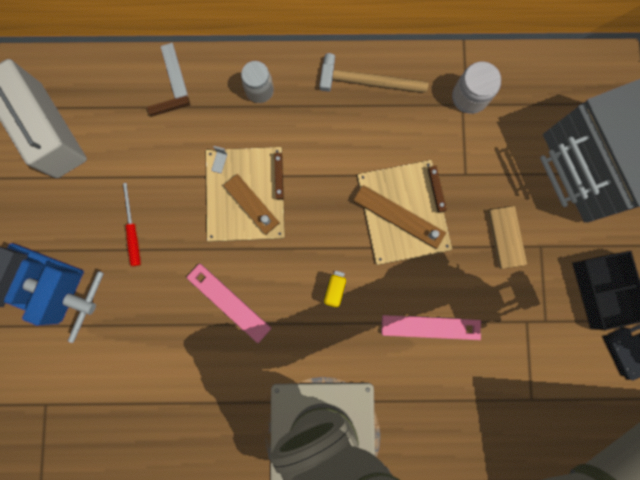

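View pics/side0.png

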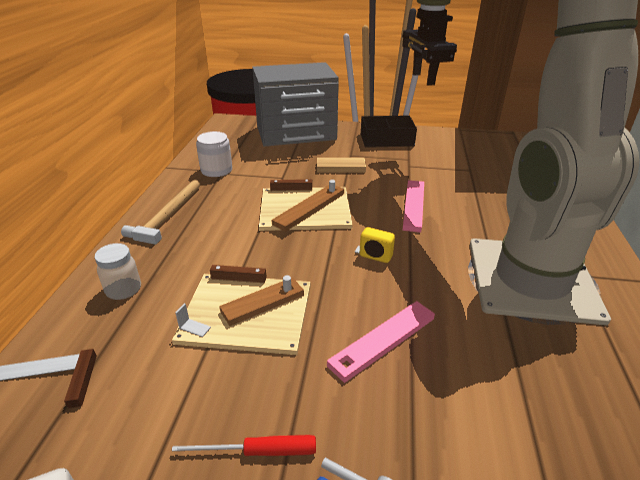

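Candidates: brown arm on the right board (400,215), brown arm on the left board (250,205), and pink bars at (228,302) and (430,327). The right brown arm looks longer. I'll measure it and check a crop.

```bash
python3 - <<'E'
from h import *
d=np.load("top0.npz");W=d["W"];C=d["color"]
for n,(u0,u1,v0,v1) in dict(right=(340,460,150,270),left=(195,295,135,250)).items():
    w=W[v0:v1,u0:u1];z=w[...,2];c=C[v0:v1,u0:u1].astype(int)
    for nm,m in dict(arm=(z>.021)&(z<.0305)&(c[...,2]<85),strip=(z>.0325)&(z<.040),pin=(z>.046)&(z<.06)).items():
        nn,l,st,ce=cv2.connectedComponentsWithStats(m.astype(np.uint8))
        if nn<2: print(n,nm,"none");continue
        k=1+np.argmax(st[1:,4]);p=w[l==k]
        rc=cv2.minAreaRect((p[:,:2]*1000).astype(np.float32))
        print(n,nm,len(p),"med",np.median(p,0).round(4),"z",np.percentile(p[:,2],[5,95]).round(4),"rect",np.round(rc[0],1),np.round(rc[1],1),"corners",cv2.boxPoints(rc).round(0).tolist())
p=C[140:280,190:460];save(cv2.resize(p,None,fx=2.9,fy=2.9,interpolation=cv2.INTER_CUBIC),"crop.png")
for n,(u,v) in dict(hammerhandle=(380,82),jar=(478,80),block=(508,238),tape=(336,290),board=(385,240)).items(): print(n,W[v,u].round(3))
E
```

```text
right arm 1531 med [ 0.4992 -0.1785  0.0275] z [0.0236 0.0301] rect [ 497.5 -183.3] [223.9  45.1] corners [[420.0, -268.0], [459.0, -291.0], [575.0, -99.0], [536.0, -76.0]]
right strip 340 med [ 0.5603 -0.272   0.0369] z [0.0334 0.0397] rect [ 561.6 -272. ] [110.1  19.9] corners [[506.0, -273.0], [509.0, -292.0], [618.0, -271.0], [614.0, -252.0]]
right pin 39 med [ 0.4527 -0.2581  0.0525] z [0.0491 0.0569] rect [ 452.2 -258.5] [14.3 14.8] corners [[442.0, -257.0], [451.0, -269.0], [462.0, -261.0], [454.0, -248.0]]
left arm 1003 med [0.5342 0.1653 0.0275] z [0.0243 0.03  ] rect [531.1 163.5] [154.9  43.3] corners [[458.0, 130.0], [486.0, 97.0], [604.0, 197.0], [576.0, 230.0]]
left strip 320 med [0.5962 0.0985 0.0367] z [0.0335 0.0395] rect [596.3  99. ] [109.4  18.3] corners [[541.0, 106.0], [542.0, 88.0], [651.0, 92.0], [651.0, 110.0]]
left pin 41 med [0.4902 0.1285 0.0523] z [0.0479 0.0556] rect [490.9 128.8] [14.1 14.6] corners [[482.0, 123.0], [497.0, 120.0], [499.0, 134.0], [485.0, 137.0]]
hammerhandle [ 0.826 -0.147  0.027]
jar [ 0.795 -0.36   0.099]
block [ 0.443 -0.437  0.021]
tape [ 0.326 -0.033  0.062]
board [ 0.442 -0.15   0.017]
```

View pics/crop.png

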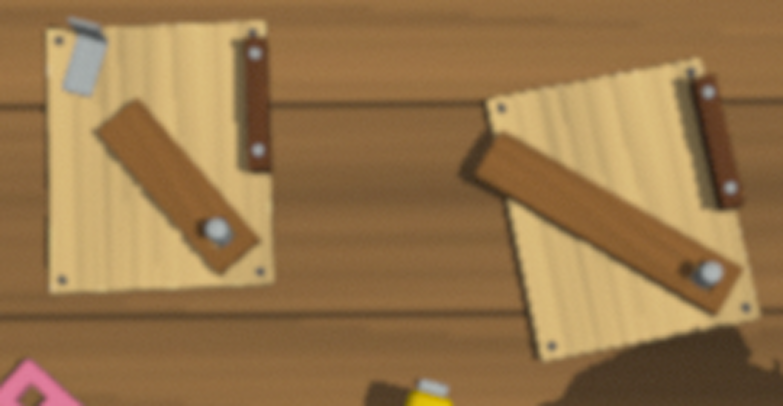

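The right-hand brown arm measures 224 x 45 mm, so it is the long one. Its pin is at (0.4525,-0.258), the stop heading is 10.5° and the arm heading is about 59°. I'll go above its far side with the fingers shut.

Request:
{"name": "servo_tool", "arguments": {
  "deltas": "0.5 1 0 0 0 0 1; 0.5 1 0 0 0 0 1; 0.5 1 0 0 0 0 1; 0.5 1 0 0 0 0 1; 0.5 1 0 0 0 0 1",
  "newtons": 20
}}

```text
time: 0.72
ee_pos: [0.3344, -0.378, 0.2303]
eef_rot: [0.982, 0.191, -0.0, -0.0]
ft_force: [0.6, -0.2, 0.4]
width: 0.045
```

Request:
{"name": "servo_tool", "arguments": {
  "deltas": "0.5 1 0 0 0 0 1; 0.5 1 0 0 0 0 1; 0.5 1 0 0 0 0 1; 0.5 1 0 0 0 0 1; 0.5 1 0 0 0 0 1"
}}

```text
time: 1.35
ee_pos: [0.4343, -0.1781, 0.2304]
eef_rot: [0.982, 0.191, -0.0, 0.0]
ft_force: [0.9, -0.9, -0.2]
width: 0.0015
```

Request:
{"name": "servo_tool", "arguments": {
  "deltas": "0.5 1 0 0 0 0 1; 0.5 1 0 0 0 0 1; 0 0 -1 0 0 0 1; 0 0 -1 0 0 0 1; 0 0 0 0 0 0 1"
}}

```text
time: 1.98
ee_pos: [0.472, -0.0991, 0.1482]
eef_rot: [0.982, 0.191, -0.002, -0.001]
ft_force: [0.5, -1.3, 0.9]
width: 0.0004
```

Request:
{"name": "servo_tool", "arguments": {
  "deltas": "0 0 -1 0 0 0 1; 0 0 -1 0 0 0 1; 0 0 -0.6 0 0 0 1; 0 0 -0.4 0 0 0 1; 0 0 0 0 0 0 1"
}}

```text
time: 2.6
ee_pos: [0.4742, -0.0997, 0.0308]
eef_rot: [0.982, 0.191, -0.0, -0.0]
ft_force: [0.4, -0.4, 0.2]
width: 0.0004
```

```bash
python3 - <<'E'
from h import *
c=grab("side");save(cv2.resize(c["color"][140:300,220:420],None,fx=3.5,fy=3.5),"low.png")
s=r.read_state();print(s["ee_pos"],s["ft_force"])
E
```

```text
[ 0.4746995  -0.09970504  0.03148933] [0.16245181 0.3345665  1.24008876]
```

View pics/low.png

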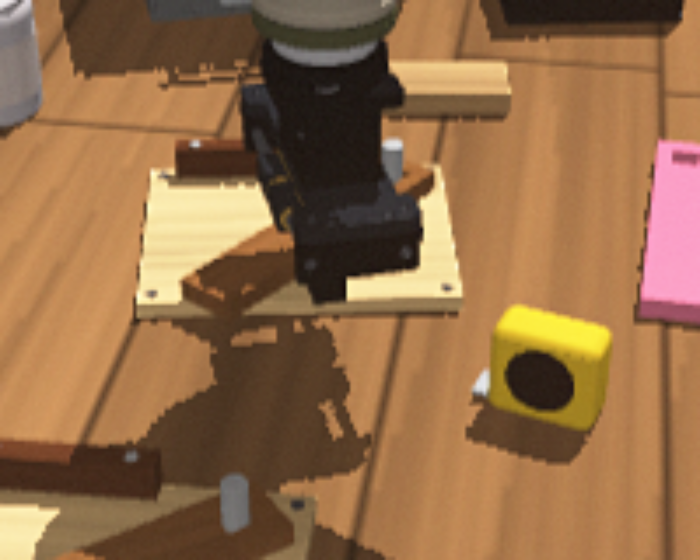

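The fingers are beside the arm on the side away from the stop, as wanted. I'll lower 5 mm and push in a slow arc.

Request:
{"name": "servo_tool", "arguments": {
  "deltas": "0 0 -0.12 0 0 0 1; 0.25 -0.2 0 0 0 0 1; 0.25 -0.2 0 0 0 0 1; 0.28 -0.12 0 0 0 0 1; 0.28 -0.12 0 0 0 0 1"
}}

```text
time: 3.28
ee_pos: [0.5173, -0.1255, 0.0258]
eef_rot: [0.982, 0.191, -0.0, -0.0]
ft_force: [-1.1, 0.8, 0.9]
width: 0.0006
```

Request:
{"name": "servo_tool", "arguments": {
  "deltas": "0.28 -0.12 0 0 0 0 1; 0.26 -0.2 0 0 0 0 1; 0.26 -0.2 0 0 0 0 1; 0.26 -0.2 0 0 0 0 1; 0 0 0 0 0 0 1"
}}

```text
time: 3.9
ee_pos: [0.5595, -0.1547, 0.0257]
eef_rot: [0.982, 0.19, 0.0, 0.0]
ft_force: [0.1, 0.1, -0.6]
width: 0.0005
```

```bash
python3 - <<'E'
from h import *
c=grab("side");save(cv2.resize(c["color"][140:300,220:420],None,fx=3.5,fy=3.5),"mid.png")
s=r.read_state();print(s["ee_pos"],s["ft_force"])
E
```

```text
[ 0.55903015 -0.15414955  0.02566967] [-0.76770831 -0.25851004 -0.63558228]
```

View pics/mid.png

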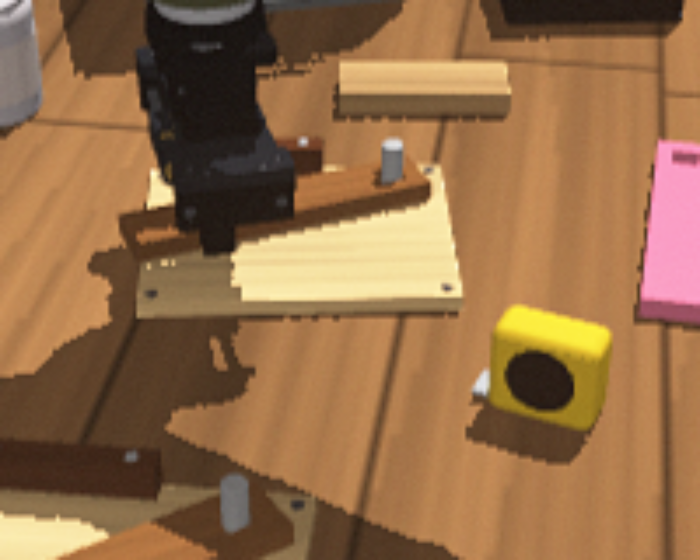

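The arm is turning on its pin, flat on the board. I'll continue gently to the stop.

Request:
{"name": "servo_tool", "arguments": {
  "deltas": "0.2 -0.24 0 0 0 0 1; 0.2 -0.24 0 0 0 0 1; 0.15 -0.25 0 0 0 0 1; 0.1 -0.2 0 0 0 0 1; 0 0 0 0 0 0 1"
}}

```text
time: 4.58
ee_pos: [0.585, -0.1921, 0.0257]
eef_rot: [0.982, 0.19, 0.0, 0.0]
ft_force: [0.1, 0.1, 0.0]
width: 0.0005
```

Request:
{"name": "servo_tool", "arguments": {
  "deltas": "0.02 -0.1 0 0 0 0 1; 0 0 0 0 0 0 1"
}}

```text
time: 4.82
ee_pos: [0.5856, -0.1953, 0.0258]
eef_rot: [0.982, 0.191, 0.0, 0.0]
ft_force: [0.1, -0.3, -0.1]
width: 0.0004
```

```bash
cat > m.py <<'E'
from h import *
c=grab("top");w=c["W"][140:280,340:470];z=w[...,2];k=c["color"][140:280,340:470].astype(int)
m=(z>.021)&(z<.0305)&(k[...,2]<85)&(k[...,0]>60)
nn,l,st,ce=cv2.connectedComponentsWithStats(m.astype(np.uint8))
for i in range(1,nn):
    if st[i,4]>100:
        p=w[l==i];rc=cv2.minAreaRect((p[:,:2]*1000).astype(np.float32));print(len(p),np.round(rc[0],1),np.round(rc[1],1),cv2.boxPoints(rc).round(0).tolist())
s=r.read_state();print(s["ee_pos"],s["ft_force"])
E
python3 m.py
```

```text
[ 0.58557896 -0.19512494  0.0258022 ] [ 0.57159867 -0.37997023  0.03383078]
```

Top view is blocked by the hand. I'll keep nudging until contact force shows.

Request:
{"name": "servo_tool", "arguments": {
  "deltas": "0.02 -0.08 0 0 0 0 1; 0 0 0 0 0 0 1"
}}

```text
time: 5.12
ee_pos: [0.5865, -0.1986, 0.0258]
eef_rot: [0.982, 0.191, 0.0, 0.0]
ft_force: [-0.9, 0.4, -0.1]
width: 0.0004
```

Request:
{"name": "servo_tool", "arguments": {
  "deltas": "0.02 -0.08 0 0 0 0 1; 0 0 0 0 0 0 1"
}}

```text
time: 5.38
ee_pos: [0.5873, -0.202, 0.0258]
eef_rot: [0.982, 0.191, 0.0, 0.0]
ft_force: [0.0, 1.1, 0.2]
width: 0.0003
```

```bash
python3 - <<'E'
from h import *
c=grab("side");save(cv2.resize(c["color"][140:300,220:420],None,fx=3.5,fy=3.5),"end.png")
s=r.read_state();print(s["ee_pos"],s["ft_force"])
E
```

```text
[ 0.58725129 -0.20176377  0.02575219] [0.37338599 0.04489112 0.40977313]
```

View pics/end.png

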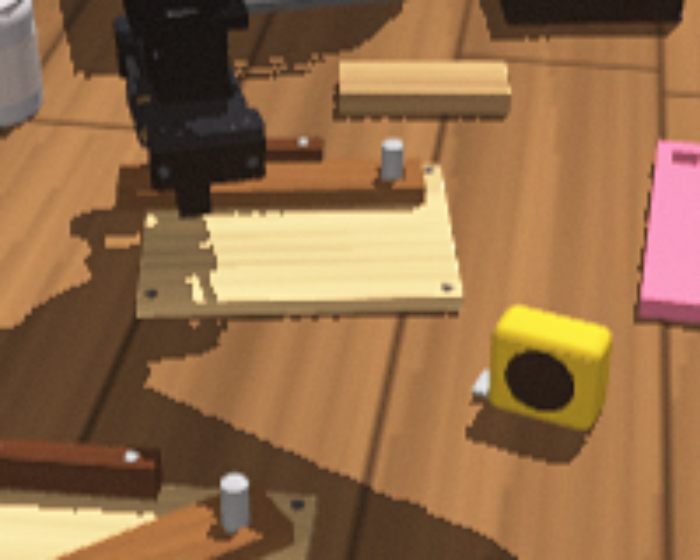

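The arm is nearly parallel to the stop, with no stop force yet. A few more nudges.

Request:
{"name": "servo_tool", "arguments": {
  "deltas": "0.02 -0.08 0 0 0 0 1; 0 0 0 0 0 0 1"
}}

```text
time: 5.68
ee_pos: [0.5879, -0.2034, 0.0256]
eef_rot: [0.982, 0.191, -0.0, -0.001]
ft_force: [-3.0, 3.7, 1.4]
width: 0.0005
```

Request:
{"name": "servo_tool", "arguments": {
  "deltas": "0.01 -0.06 0 0 0 0 1; 0 0 0 0 0 0 1"
}}

```text
time: 5.92
ee_pos: [0.588, -0.2036, 0.0256]
eef_rot: [0.981, 0.192, -0.001, -0.002]
ft_force: [-5.2, 10.3, 5.8]
width: 0.0004
```

The arm is firm against the stop (force up to 10 N). Next I'll back off along +y, rise and move clear.

Request:
{"name": "servo_tool", "arguments": {
  "deltas": "-0.05 0.3 0 0 0 0 1; -0.1 0.6 0 0 0 0 1; 0 0 0.6 0 0 0 1; 0 0 1 0 0 0 1; 0 0 1 0 0 0 1"
}}

```text
time: 6.55
ee_pos: [0.5823, -0.1711, 0.1309]
eef_rot: [0.982, 0.191, -0.0, 0.0]
ft_force: [0.0, 0.7, 0.2]
width: 0.0007
```

Request:
{"name": "servo_tool", "arguments": {
  "deltas": "-0.6 1 1 0 0 0 1; -0.6 1 0 0 0 0 1; -0.6 1 0 0 0 0 1; -0.6 1 0 0 0 0 1; 0 0 0 0 0 0 1"
}}

```text
time: 7.18
ee_pos: [0.4854, -0.0082, 0.1702]
eef_rot: [0.981, 0.193, 0.0, 0.001]
ft_force: [0.4, -1.1, -0.0]
width: 0.0004
```

```bash
python3 m.py; python3 - <<'E'
from h import *
c=grab("top");save(c["color"],"fin.png");W=c["W"]
w=W[135:250,195:295];k=c["color"][135:250,195:295].astype(int);z=w[...,2];m=(z>.021)&(z<.0305)&(k[...,2]<85)
nn,l,st,ce=cv2.connectedComponentsWithStats(m.astype(np.uint8));i=1+np.argmax(st[1:,4]);rc=cv2.minAreaRect((w[l==i][:,:2]*1000).astype(np.float32));print("short",np.round(rc[0],1),np.round(rc[1],1),cv2.boxPoints(rc).round(0).tolist())
E
```

```text
1526 [ 540.3 -244.9] [224.9  46.8] [[426.0, -243.0], [434.0, -289.0], [655.0, -247.0], [646.0, -201.0]]
[ 0.48619806 -0.01028535  0.17019044] [ 0.04640901 -0.64201589  1.23517352]
short [531.2 163.2] [155.7  43.8] [[458.0, 130.0], [486.0, 96.0], [605.0, 197.0], [576.0, 230.0]]
```

View pics/fin.png

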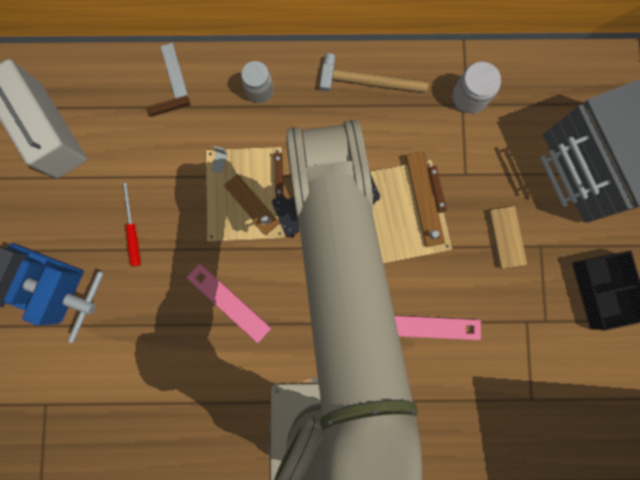

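```bash
python3 -c "
from bench import job
print(job.close_job())"
```

```text
the job is handed in; nothing more can be done
None
```

I pushed the long arm with shut fingers round its pin until it lay against its dark stop strip. The side force rose to about 10 N at the stop; I then backed the hand off and lifted it clear. I handed the job in at about 7.3 s of the 32 s allowed.

The last checks, all from the top camera:

| Check | Measured | Limit |
|---|---|---|
| Long arm heading | about 10.8°, against 10.5° for the stop | within 10° |
| Long arm's free end, across the stop line | about -2 mm | within 20 mm |
| Long arm's free end, along the stop | about 200 mm from the pin | over 150 mm |
| Short arm | outline corners within 1 mm of the start | within 20 mm |

- **Flat and on its pin:** the arm's top surface read in the expected height band, and the arm still sat on its pin. I did not measure the hole-to-pin distance separately.
- **Blocked view:** the one top-camera reading I tried while pushing found nothing, because the hand blocked the view. I finished that stretch on side pictures and force. No other check failed or disagreed.

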